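# Lay a tall plaster mould down on its padded stop

### The job

Lay the tall plaster mould down: tip it over towards the padded stop bar and ease it down with the fingers all the way, never letting it fall, until it rests on its side on the bar with its pour lip hanging out beyond. Nothing is gripped or squeezed, lifted or carried: the mould turns over the lower edge of its foot, which stays where it stands on the rubber mat. Leave the bottles, pots and tools around it alone.

Things in the scene. Friction and masses are not known exactly. Their poses are not given: they have to be found in the camera images.
- board: Fixed plywood board, 450 (its x) x 170 (y) x 12 mm, flat on the table; origin under its centre at table height, z up. A grippy rubber mat (top 15 mm above the table, friction about 1.3) covers its middle, x = -55 to +55, y = -75 to +75 mm. At one end (x = +178 or -178 mm, it varies) the stop bar is fixed across it, at the other end the flat strip.
- stop_top (a point): Centre of the top face of the padded stop bar: wood with a black rubber top, 30 mm thick along the board's x, 150 mm long across it; its top is 37 mm above the table.
- strip: Flat bare steel strip, 30 x 150 mm, only 4 mm thick, at the board's other end: not the stop. Origin under its centre.
- mould: Two-part plaster mould standing loose and upright on the mat; solid, evenly heavy, 0.55 to 0.85 kg. Body 56 (its x) x 100 (y) x 180 mm (z); centred on top a pour lip 30 (x) x 92 mm (y) ends 225 mm above the foot. Origin at the foot's centre, z up through the lip. Its x axis lies along the board's within 6 degrees.
- edge_a (a point): Middle of the mould's lower -x edge (28 mm from the foot's centre); axes as the mould's. It tips over this edge if the stop bar is on its -x side; the bar's middle is then 138 to 162 mm away. Tipped over an edge, the mould balances at about 16 degrees of lean and beyond that falls by itself; at about 81 degrees it lies on the bar.
- edge_b (a point): The same for its lower +x edge, if the stop bar is on its +x side.
- lip (a point): Centre of the top end of the pour lip, 225 mm above the foot; axes as the mould's. Friction of plaster on finger about 0.6.
- bottle_a: Bystander: small white paint bottle, 34 mm across, 80 mm tall, beside the board; origin under its centre.
- bottle_b: Bystander: small white paint bottle, 38 mm across, 72 mm tall, beside the board; origin under its centre.
- resin: Bystander: amber bottle, 68 mm across, 150 mm tall; origin under its centre.
- tin: Bystander: steel tin, 72 mm across, 85 mm tall; origin under its centre.
- tub: Bystander: open white plastic tub, 90 mm across the rim, 70 mm tall; origin under its centre.
- tumbler: Bystander: aluminium tumbler, 72 mm across, 120 mm tall, with brushes that reach 170 mm high; origin under its centre.
- spatula: Bystander: spatula 200 mm long lying flat along its x.
Not all that is in view belongs to the job. Leave any green look-alike of the mould alone.

How it is judged:
By the outcome, as a careful person would: the job done as asked, in the order asked, and still so for the second after the job is handed in, with the robot touching nothing.
It also fails if it takes over 51 s, if anything falls off the work surface, if the arm or the gripper's body presses on something with over 40 N, if the wrist force passes 120 N, or if a joint passes its speed limit or range.

### The arm

A 6-joint arm with a two-finger parallel gripper is mounted at the origin on the work surface. World frame = base frame: x ahead of the robot, y to its left, z up, the work surface at z = 0. Lengths are in mm, angles in rad, forces in N, time in s.
With the tool pointing down it reaches from about 325 to 775 mm from the base axis. Payload 9.3 kg.
Tool frame: the origin (TCP) lies at the very end of the fingers, on their centre line; the grasp point (between the pads) lies 19 mm behind it (grip_point_offset is the distance from the TCP to the grasp point, in mm); z points along the fingers, y is the line along which they close (so a half turn about z gives the same grasp; the last joint's range is limited). The gripper opens to 85 mm and grips with 20 to 120 N. Pads are 22 mm wide; open, the fingers measure 114 mm over their backs; the gripper's body (76 mm by 85 mm) begins 54 mm behind the grasp point. The pads swing forward as they close: fully open they stand 13 mm farther back than shut.
Start: joints at [-1.266, 0.259, 0.021, 1.334, 0, 1.418], TCP at [243.08, -493.365, 231.279] pointing down, gripper open.
Joint ranges: [-3.04, 3.04], [-0.91, 1.82], [-1.04, 1.36], [-1.92, 1.95], [-1.52, 1.45], [-3.14, 3.14]. Speed limits (rad/s): [2.22, 2.22, 2.79, 3.14, 3.14, 3.14].

### API

Orientations are given as a unit quaternion [x, y, z, w].
In Python, from cell import * gives the robot as it stands. The module is installed in compiled form; this text tells all that it offers.
- The arm moves only by the tool play_rows, never from a script. Its argument "rows" is a list of rows, each an object of numbers: "claw": the finger opening in mm, from 0 to 85.4; "dx", "dy", "dz": the shift along the tool's x, y, z in mm; "spin": the turn about the tool's z in rad. A call has 1 to 5 rows; each row shifts and turns the commanded pose from where the row before left it, along the tool's axes as they then stand; what a row does not reach is not made up. A row lasts 1/10 s, in which the tool goes at most 50 mm and 8.59 degrees, less where a joint would pass 70% of its speed; a pose out of reach is approached as far as the arm can. A call with a gripper value outside its range is refused whole. The fingers move at their own pace and stop on an object; "squeeze" is the grip in N (left out, the last holds). Time passes only in rows, so rows that do not move let the fingers close. It gives the time, the measured TCP pose, the force, the opening and the grip force at its end, in the units of the state.
- sense(): the state, without advancing time (a new reading comes with each control period).
- snapshot(name): name is "side" or "top"; returns the picture (420x560x3 uint8, red, green, blue); there is no depth.
- get_calibration(name): a dict with "fx", "fy", "cx", "cy" (pixels), "R" (3x3) and "t" (3): a world point X has camera coordinates R X + t. Camera axes: x right, y down, z forward; pixel columns grow to the right and rows downward; lengths in mm; the calibration is good to about 2 mm. A picture is of the moment at which its call begins. get_calibration takes no time and is no camera call.
- hand_in(): hands the job in; it is judged then, once.
The state is a dict: "clock": time; "q": joint angles; "dq": joint speeds; "effort": joint torques, N m; "eef_pos": TCP position; "eef_rot": TCP orientation; "contact_force": force on the tool from outside, world axes, zero at the start; "wrist_torque": the same for the moment, N m; "finger_gap": finger opening in mm; "finger_force": force on a finger pad.
Only numpy, scipy, OpenCV 4.12 (cv2) and the standard library are available. Lean on these libraries where they do the work, as an engineer would, in place of code of your own. Each camera call takes 0.05 s, during which the arm holds its last target. There are 200 camera calls.

## Working session

There is one attempt and no reset: what is moved stays moved. The work goes in short steps, Python scripts to look and compute and a tool call to move; the robot and the scene stay as the last step left them, time stands still between calls to the robot, and variables do not carry over. Pictures are saved under pics/ and viewed, at most 10 in all, crops included, and the job is handed in when it is done.

Besides the shell and the picture viewer there is one more tool, called after "Call:" in YAML: its name, and indented under it one key for each argument. play_rows: Moves the arm, as the interface text tells. Its arguments: {"type":"object","properties":{"rows":{"type":"array"},"squeeze":{"type":"number"}},"required":["rows"]}

```bash
mkdir -p pics
python3 - <<'E'
from cell import *
import cv2
for n in ("side","top"):
    im=snapshot(n); cv2.imwrite(f"pics/{n}0.png",im[:,:,::-1]); c=get_calibration(n); print(n,c)
s=sense(); print({k:s[k] for k in("clock","eef_pos","eef_rot","contact_force","finger_gap")})
E
```

```text
side {'fx': 544.7500526181911, 'fy': 544.7500526181911, 'cx': 280.89855917859825, 'cy': 209.95259229040136, 'R': array([[-0.95043414,  0.31092343,  0.00125048],
       [ 0.17730527,  0.54528373, -0.81928536],
       [-0.25541688, -0.77845506, -0.57338463]]), 't': array([ 501.73243412,   37.16570452, 1998.32316984])}
top {'fx': 471.9748016667504, 'fy': 471.9748016667504, 'cx': 288.170277000131, 'cy': 211.6269665963783, 'R': array([[-0.02082524, -0.9996687 ,  0.01512598],
       [-0.9911227 ,  0.01865544, -0.13163495],
       [ 0.13130916, -0.01773303, -0.99118285]]), 't': array([ -12.82389185,  539.05556956, 1783.69474326])}
{'clock': 0.1, 'eef_pos': array([ 243.00313294, -493.12270455,  230.72267363]), 'eef_rot': array([ 9.73918680e-01,  2.26896521e-01, -6.04095046e-05, -6.07497252e-04]), 'contact_force': array([ 0.50317514, -0.34368412, -0.1921349 ]), 'finger_gap': 85.39589656676974}
```

View pics/side0.png

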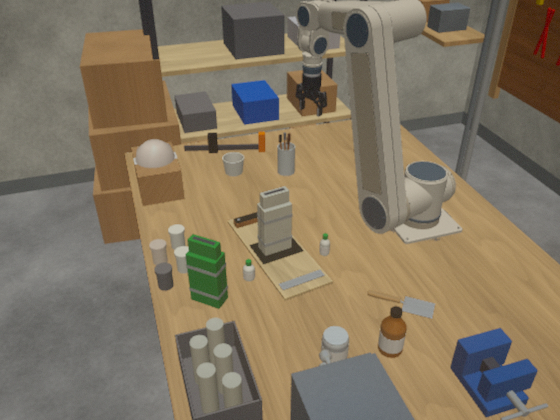

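View pics/top0.png

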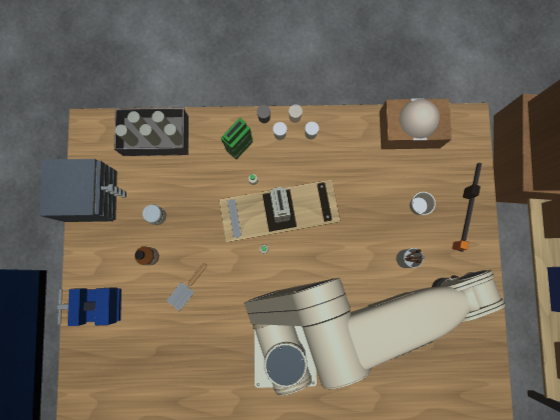

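The side view shows the plaster mould at (275,222) and the top view shows it at (280,205), standing on the black mat. The green look-alike at top (237,138) is off the board, so it is not the one. The black-topped bar at top (324,202) is the stop and lies towards world -y. The grey piece at (234,218) is the flat strip. I'll confirm this in one enlarged crop.

Run:
```python
import cv2,numpy as np
t=cv2.imread("pics/top0.png")[165:255,210:350]; s=cv2.imread("pics/side0.png")[180:300,220:340]
a=cv2.resize(t,None,fx=5.7,fy=5.7,interpolation=cv2.INTER_CUBIC)
cv2.imwrite("pics/cropt.png",a[:600,:800]); cv2.imwrite("pics/crops.png",cv2.resize(s,None,fx=5,fy=5,interpolation=cv2.INTER_CUBIC))
```

```text
(no output)
```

View pics/cropt.png

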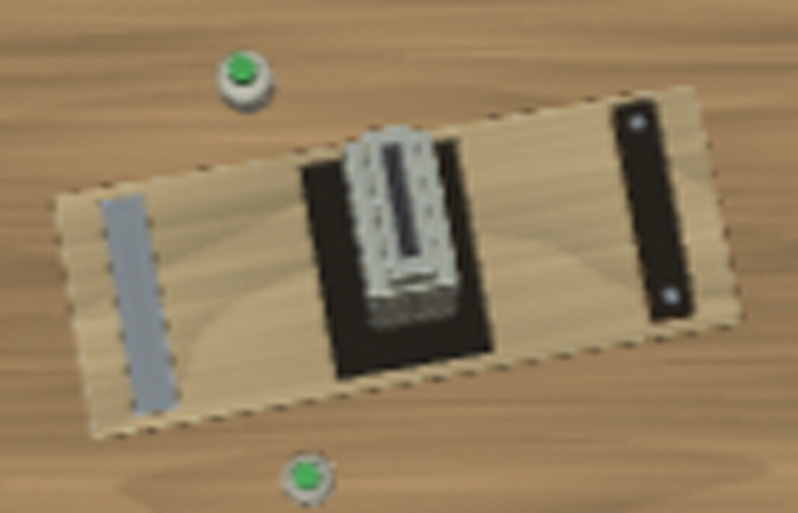

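View pics/crops.png

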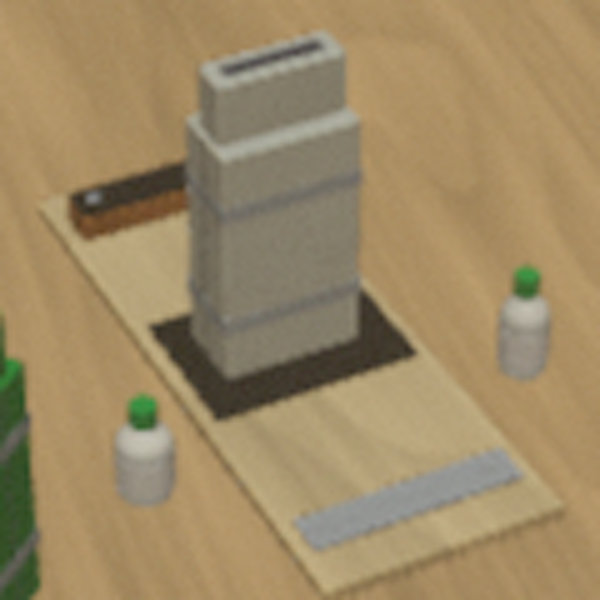

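The crops confirm it. The plaster mould stands on the mat, and the black bar with two screws is the stop (crop x 612–692). The thin grey strip is on the opposite side. Next I'll fit the poses.

```bash
cat > h.py <<'E'
import numpy as np
from cell import *
C={n:get_calibration(n) for n in("side","top")}
def proj(n,X):
    c=C[n]; p=np.atleast_2d(X)@c["R"].T+c["t"]; return np.c_[c["fx"]*p[:,0]/p[:,2]+c["cx"],c["fy"]*p[:,1]/p[:,2]+c["cy"]]
def back(n,uv,z):
    c=C[n]; d=np.c_[(np.atleast_2d(uv)-[c["cx"],c["cy"]])/[c["fx"],c["fy"]],np.ones(len(np.atleast_2d(uv)))]@c["R"]
    o=-c["R"].T@c["t"]; return o+d*((z-o[2])/d[:,2])[:,None]
T=lambda p:(np.array(p,float)+.5)/5.7-.5+[210,165]
S=lambda p:(np.array(p,float)+.5)/5-.5+[220,180]
E
python3 - <<'E'
from h import *
from scipy.optimize import least_squares
np.set_printoptions(precision=1,suppress=True)
b=back("top",T([(55,198),(693,88),(742,325),(95,437)]),12); print("board",b,b.mean(0))
s=back("top",T([(612,107),(655,98),(692,315),(652,322)]),37); print("bar",s,s.mean(0))
print("bar side", back("side",S([(72,192)]),37))
# mould local: x = toward bar(f), y: lateral l ; f at angle a, l = f rotated +90 
P=[("side",S((203,70)),(15,46,225)),("side",S((330,33)),(15,-46,225)),("side",S((345,48)),(-15,-46,225)),("side",S((213,86)),(-15,46,225)),
("side",S((235,378)),(-28,50,0)),("side",S((357,340)),(-28,-50,0)),("side",S((193,335)),(28,50,0)),("side",S((222,160)),(-28,50,180)),("side",S((358,117)),(-28,-50,180)),("side",S((188,120)),(28,50,180)),
("top",T((344,150)),(-28,50,180)),("top",T((434,133)),(28,50,180)),("top",T((458,287)),(28,-50,180)),("top",T((367,295)),(-28,-50,180))]
def W(p,L):
    f=np.array([np.cos(p[2]),np.sin(p[2])]); l=np.array([-f[1],f[0]])
    return np.r_[p[:2]+f*L[0]+l*L[1],15+L[2]]
r=lambda p:np.concatenate([proj(n,W(p,L))[0]-u for n,u,L in P])
k=least_squares(r,[480,0,-1.4],loss="soft_l1"); print(k.x[:2],np.degrees(k.x[2])); print(r(k.x).reshape(-1,2))
print(sense()["q"])
E
```

```text
board [[ 595.4  244.6   12. ]
 [ 664.4 -196.2   12. ]
 [ 498.8 -224.4   12. ]
 [ 430.8  217.8   12. ]] [547.4  10.5  12. ]
bar [[ 647.2 -137.7   37. ]
 [ 652.9 -167.2   37. ]
 [ 503.5 -187.6   37. ]
 [ 499.3 -160.4   37. ]] [ 575.7 -163.2   37. ]
bar side [[ 648.2 -170.7   37. ]]
[551.4   6.5] -81.57743723214438
[[-0.9 -0.9]
 [-0.2 -0.5]
 [ 1.1  1.1]
 [ 1.1  0.7]
 [-1.5  1. ]
 [ 0.8  0.2]
 [-0.2  0.1]
 [ 0.2  0.2]
 [ 1.4  0.8]
 [-0.5 -0.8]
 [ 0.2 -1.1]
 [ 0.  -0.7]
 [ 0.5 -0.1]
 [ 0.8  1.1]]
[-1.3  0.3  0.   1.3 -0.   1.4]
```

Call:
play_rows:
  rows:
    - {"dz": -40,"claw": 64}
    - {"dx": 36,"dy": -24,"claw": 64}
    - {"dx": 36,"dy": -24,"claw": 64}
    - {"dx": 36,"dy": -24,"claw": 64}
    - {"dx": 36,"dy": -24,"claw": 64}

```text
invalid input at $.rows[0]: expected keys claw, dx, dy, dz, spin
```

Call:
play_rows:
  rows:
    - {"dx": 36,"dy": -24,"claw": 64}
    - {"dx": 36,"dy": -24,"claw": 64}
    - {"dx": 36,"dy": -24,"claw": 64}
    - {"dx": 36,"dy": -24,"claw": 64}
    - {"dx": 36,"dy": -24,"claw": 64}

```text
invalid input at $.rows[0]: expected keys claw, dx, dy, dz, spin
```

Call:
play_rows:
  rows:
    - {"spin": 0.1,"claw": 64}
    - {"spin": 0.1,"claw": 64}
    - {"spin": 0.11,"claw": 64}

```text
invalid input at $.rows[0]: expected keys claw, dx, dy, dz, spin
```

```bash
cat >> h.py <<'E'
F=np.array([.1465,-.9892]); L=np.array([.9892,.1465]); O=np.array([551.4,6.5])
def st():
    s=sense(); q=s["eef_rot"]; yaw=2*np.arctan2(q[1],q[0]); p=s["eef_pos"]; d=p[:2]-O
    print("t%.2f tcp"%s["clock"],p.round(1),"yaw %.1f"%np.degrees(yaw),"f %.1f l %.1f (from foot centre)"%(d@F,d@L),"gap %.1f"%s["finger_gap"],"F",np.round(s["contact_force"],1),"q",np.round(s["q"],2))
    return s
E
python3 -c "
from h import *
st()"
```

```text
t0.10 tcp [ 243.  -493.1  230.7] yaw 26.2 f 449.0 l -378.3 (from foot centre) gap 85.4 F [ 0.5 -0.3 -0.2] q [-1.27  0.26  0.02  1.33 -0.    1.42]
```

All keys are required in every row.

Call:
play_rows:
  rows:
    - {"claw": 64,"dx": 0,"dy": 0,"dz": -40,"spin": 0}
    - {"claw": 64,"dx": 36,"dy": -24,"dz": 0,"spin": 0}
    - {"claw": 64,"dx": 36,"dy": -24,"dz": 0,"spin": 0}
    - {"claw": 64,"dx": 36,"dy": -24,"dz": 0,"spin": 0}
    - {"claw": 64,"dx": 36,"dy": -24,"dz": 0,"spin": 0}

```text
clock: 0.6
eef_pos: [330.2, -342.1, 271.0]
eef_rot: [0.974, 0.227, -0.0, -0.0]
contact_force: [1.2, 0.6, -0.3]
finger_gap: 64.1
finger_force: 0.0
```

Call:
play_rows:
  rows:
    - {"claw": 64,"dx": 36,"dy": -24,"dz": 0,"spin": 0}
    - {"claw": 64,"dx": 36,"dy": -24,"dz": 0,"spin": 0}
    - {"claw": 64,"dx": 36,"dy": -24,"dz": 0,"spin": 0}
    - {"claw": 64,"dx": 36,"dy": -24,"dz": 0,"spin": 0}
    - {"claw": 64,"dx": 36,"dy": -24,"dz": 0,"spin": 0}

```text
clock: 1.1
eef_pos: [438.7, -154.7, 271.2]
eef_rot: [0.974, 0.227, -0.0, -0.0]
contact_force: [1.3, -0.2, -0.5]
finger_gap: 64.2
finger_force: 0.0
```

Call:
play_rows:
  rows:
    - {"claw": 64,"dx": 0,"dy": 0,"dz": 0,"spin": 0.1}
    - {"claw": 64,"dx": 0,"dy": 0,"dz": 0,"spin": 0.1}
    - {"claw": 64,"dx": 0,"dy": 0,"dz": 0,"spin": 0.11}

```text
clock: 1.4
eef_pos: [438.4, -155.7, 271.0]
eef_rot: [0.997, 0.072, -0.0, -0.0]
contact_force: [0.4, 0.2, 0.4]
finger_gap: 64.1
finger_force: 0.0
```

```bash
python3 -c "
from h import *
st()"
```

```text
t1.40 tcp [ 438.4 -155.7  271. ] yaw 8.3 f 143.9 l -135.6 (from foot centre) gap 64.1 F [0.4 0.2 0.4] q [-0.52  0.1  -0.07  1.39 -0.    2.47]
```

Call:
play_rows:
  rows:
    - {"claw": 64,"dx": 29,"dy": -36,"dz": 0,"spin": 0}
    - {"claw": 64,"dx": 29,"dy": -36,"dz": 0,"spin": 0}
    - {"claw": 64,"dx": 29,"dy": -36,"dz": 0,"spin": 0}
    - {"claw": 64,"dx": 29,"dy": -36,"dz": 0,"spin": 0}
    - {"claw": 64,"dx": 0,"dy": 0,"dz": 0,"spin": 0}

```text
clock: 1.9
eef_pos: [533.3, 7.2, 270.3]
eef_rot: [0.997, 0.076, -0.0, -0.001]
contact_force: [-0.2, -0.9, 0.2]
finger_gap: 64.0
finger_force: 0.0
```

```bash
python3 -c "
from h import *
import cv2
st()
a=snapshot('side')[120:270,200:340,::-1]; b=snapshot('top')[150:260,210:350,::-1]
a=cv2.resize(a,None,fx=4,fy=4,interpolation=2)[:,:400*2][:440]; b=cv2.resize(b,None,fx=4,fy=4,interpolation=2)
cv2.imwrite('pics/over.png',cv2.resize(np.hstack([a,b]),(800,314)))"
```

```text
t1.90 tcp [533.3   7.2 270.3] yaw 8.7 f -3.3 l -17.8 (from foot centre) gap 64.0 F [-0.2 -0.9  0.2] q [-0.14  0.22  0.07  1.42  0.    2.84]
```

View pics/over.png

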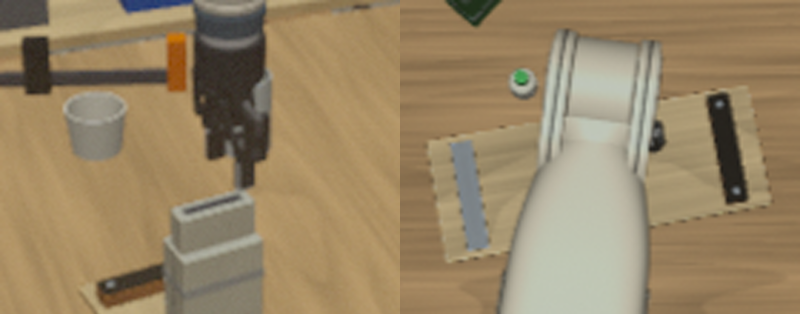

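The side crop shows the back fingertip at crop (243,185) and the front one at (209,158), straddling the lip line above the mould. I'll descend.

Call:
play_rows:
  rows:
    - {"claw": 64,"dx": -2,"dy": 3,"dz": 0,"spin": 0}
    - {"claw": 64,"dx": 0,"dy": 0,"dz": 22,"spin": 0}
    - {"claw": 64,"dx": 0,"dy": 0,"dz": 22,"spin": 0}
    - {"claw": 64,"dx": 0,"dy": 0,"dz": 22,"spin": 0}
    - {"claw": 52,"dx": 0,"dy": 0,"dz": 0,"spin": 0}

```text
clock: 2.5
eef_pos: [528.4, -1.5, 203.1]
eef_rot: [0.997, 0.073, -0.002, -0.0]
contact_force: [-0.6, 0.1, 0.4]
finger_gap: 52.5
finger_force: 0.0
```

Call:
play_rows:
  rows:
    - {"claw": 52,"dx": 0,"dy": 0,"dz": 0,"spin": 0}

```text
clock: 2.6
eef_pos: [529.9, -1.3, 206.0]
eef_rot: [0.997, 0.073, 0.0, 0.0]
contact_force: [0.6, 0.1, 0.5]
finger_gap: 51.8
finger_force: 0.0
```

```bash
python3 -c "
from h import *
import cv2
st()
a=snapshot('side')[150:290,200:340,::-1]
cv2.imwrite('pics/strad.png',cv2.resize(a,(590,590),interpolation=2))"
```

```text
t2.60 tcp [529.9  -1.3 206. ] yaw 8.4 f 4.6 l -22.4 (from foot centre) gap 51.8 F [0.6 0.1 0.5] q [-0.16  0.23 -0.08  1.26 -0.    2.83]
```

View pics/strad.png

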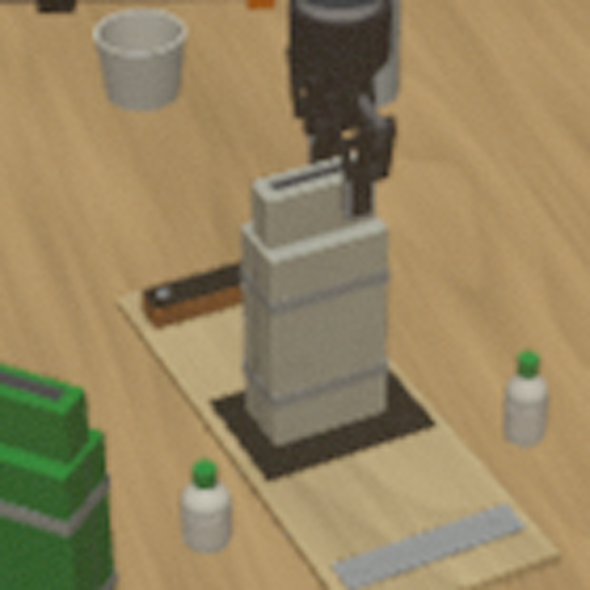

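The fingers straddle the lip at crop (320–390,150–215) with no contact. I'll start pushing gently.

Call:
play_rows:
  rows:
    - {"claw": 46,"dx": 0,"dy": 4,"dz": 0,"spin": 0}
    - {"claw": 46,"dx": 0,"dy": 4,"dz": 0,"spin": 0}
    - {"claw": 46,"dx": 0,"dy": 4,"dz": 0,"spin": 0}
    - {"claw": 46,"dx": 0,"dy": 4,"dz": 0,"spin": 0}
    - {"claw": 46,"dx": 0,"dy": 4,"dz": 0,"spin": 0}

```text
clock: 3.15
eef_pos: [533.3, -20.3, 205.4]
eef_rot: [0.997, 0.074, 0.0, 0.0]
contact_force: [-0.0, 1.1, 0.9]
finger_gap: 46.2
finger_force: 0.5
```

Call:
play_rows:
  rows:
    - {"claw": 46,"dx": 0,"dy": 4,"dz": 0,"spin": 0}
    - {"claw": 46,"dx": 0,"dy": 4,"dz": 0,"spin": 0}
    - {"claw": 46,"dx": 0,"dy": 4,"dz": 1,"spin": 0}
    - {"claw": 46,"dx": 0,"dy": 3,"dz": 1,"spin": 0}
    - {"claw": 46,"dx": 0,"dy": 3,"dz": 1,"spin": 0}

```text
clock: 3.65
eef_pos: [535.9, -38.1, 202.1]
eef_rot: [0.997, 0.074, -0.0, 0.0]
contact_force: [-0.2, 0.9, -0.4]
finger_gap: 46.1
finger_force: 0.2
```

```bash
python3 -c "
from h import *
import cv2
st()
a=snapshot('side')[150:290,200:340,::-1]
cv2.imwrite('pics/push.png',cv2.resize(a,(590,590),interpolation=2))"
```

```text
t3.65 tcp [535.9 -38.1 202.1] yaw 8.5 f 41.8 l -21.9 (from foot centre) gap 46.1 F [-0.2  0.9 -0.4] q [-0.23  0.25 -0.07  1.25 -0.    2.77]
```

View pics/push.png

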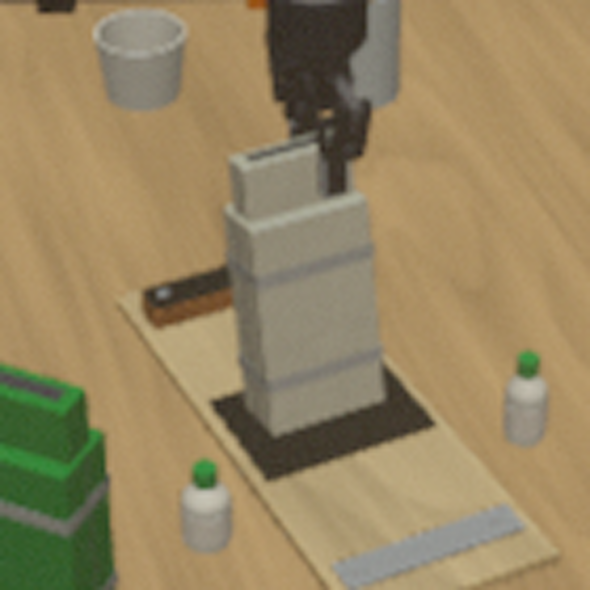

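The mould leans about 10° and pivots cleanly, with its lip at crop (280,150) and its foot in place. I'll carry it slowly past the balance point.

Call:
play_rows:
  rows:
    - {"claw": 46,"dx": 0,"dy": 3,"dz": 0,"spin": 0}
    - {"claw": 46,"dx": 0,"dy": 3,"dz": 0,"spin": 0}
    - {"claw": 46,"dx": 0,"dy": 3,"dz": 0,"spin": 0}
    - {"claw": 46,"dx": 0,"dy": 3,"dz": 0,"spin": 0}
    - {"claw": 46,"dx": 0,"dy": 3,"dz": 0,"spin": 0}

```text
clock: 4.2
eef_pos: [538.1, -52.9, 202.3]
eef_rot: [0.997, 0.074, 0.0, 0.0]
contact_force: [-0.6, 0.2, 0.2]
finger_gap: 45.9
finger_force: 0.0
```

Call:
play_rows:
  rows:
    - {"claw": 46,"dx": 0,"dy": 2,"dz": 0,"spin": 0}
    - {"claw": 46,"dx": 0,"dy": 2,"dz": 0,"spin": 0}
    - {"claw": 46,"dx": 0,"dy": 2,"dz": 0,"spin": 0}
    - {"claw": 46,"dx": 0,"dy": 2,"dz": 0,"spin": 0}
    - {"claw": 46,"dx": 0,"dy": 2,"dz": 0,"spin": 0}

```text
clock: 4.7
eef_pos: [539.6, -62.6, 202.3]
eef_rot: [0.997, 0.074, 0.0, 0.0]
contact_force: [0.1, -0.5, 0.1]
finger_gap: 45.9
finger_force: 0.1
```

Call:
play_rows:
  rows:
    - {"claw": 46,"dx": 0,"dy": 2,"dz": 0,"spin": 0}
    - {"claw": 46,"dx": 0,"dy": 2,"dz": 0,"spin": 0}
    - {"claw": 46,"dx": 0,"dy": 2,"dz": 0,"spin": 0}
    - {"claw": 46,"dx": 0,"dy": 2,"dz": 0,"spin": 0}
    - {"claw": 46,"dx": 0,"dy": 2,"dz": 0,"spin": 0}

```text
clock: 5.2
eef_pos: [541.0, -72.5, 202.3]
eef_rot: [0.997, 0.074, -0.0, -0.0]
contact_force: [-0.4, -0.2, -0.4]
finger_gap: 45.8
finger_force: 0.2
```

```bash
python3 -c "
from h import *
import cv2
st()
a=snapshot('side')[150:290,200:340,::-1]
cv2.imwrite('pics/past.png',cv2.resize(a,(590,590),interpolation=2))"
```

```text
t5.20 tcp [541.  -72.5 202.3] yaw 8.5 f 76.7 l -21.8 (from foot centre) gap 45.8 F [-0.4 -0.2 -0.4] q [-0.29  0.26 -0.05  1.26 -0.    2.71]
```

View pics/past.png

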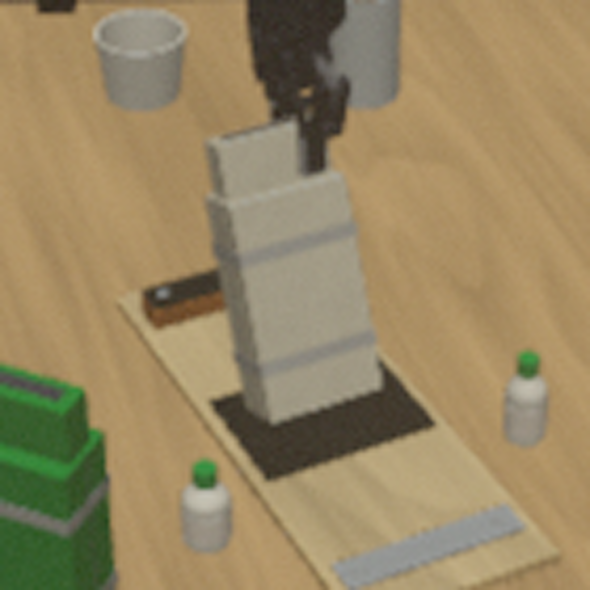

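The mould leans about 22° with its lip at crop (250,155), past balance and against the front finger. I'll ease it on to about 26°, then open and swing the back finger clear around the lip's robot-side end.

Call:
play_rows:
  rows:
    - {"claw": 46,"dx": 0,"dy": 3,"dz": 1,"spin": 0}
    - {"claw": 46,"dx": 0,"dy": 3,"dz": 1,"spin": 0}
    - {"claw": 46,"dx": 0,"dy": 3,"dz": 1,"spin": 0}
    - {"claw": 46,"dx": 0,"dy": 3,"dz": 1,"spin": 0}
    - {"claw": 46,"dx": 0,"dy": 3,"dz": 0,"spin": 0}

```text
clock: 5.75
eef_pos: [543.2, -87.5, 198.1]
eef_rot: [0.997, 0.074, -0.0, -0.0]
contact_force: [-0.1, -0.9, -0.7]
finger_gap: 45.9
finger_force: 0.3
```

Call:
play_rows:
  rows:
    - {"claw": 52,"dx": 0,"dy": -3,"dz": 1,"spin": 0}
    - {"claw": 60,"dx": 0,"dy": -4,"dz": 1,"spin": 0}
    - {"claw": 68,"dx": 0,"dy": -4,"dz": 1,"spin": 0}
    - {"claw": 76,"dx": 0,"dy": -4,"dz": 1,"spin": 0}
    - {"claw": 80,"dx": 0,"dy": -2,"dz": 1,"spin": 0}

```text
clock: 6.25
eef_pos: [540.4, -69.8, 193.1]
eef_rot: [0.997, 0.074, -0.0, 0.0]
contact_force: [0.2, -0.3, 0.9]
finger_gap: 80.0
finger_force: 0.6
```

```bash
python3 -c "
from h import *
import cv2
st()
a=snapshot('side')[130:270,200:340,::-1]
cv2.imwrite('pics/open.png',cv2.resize(a,(590,590),interpolation=2))"
```

```text
t6.25 tcp [540.4 -69.8 193.1] yaw 8.5 f 73.8 l -22.0 (from foot centre) gap 80.0 F [ 0.2 -0.3  0.9] q [-0.28  0.26 -0.07  1.24 -0.    2.71]
```

View pics/open.png

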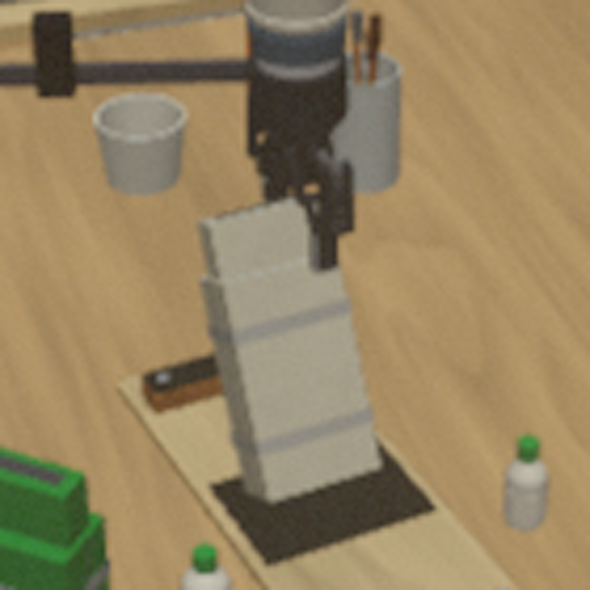

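The mould leans about 26° on the front finger alone, with the back finger clear behind it at crop (325,240). Now I'll swing around the front finger.

Call:
play_rows:
  rows:
    - {"claw": 80,"dx": -6.4,"dy": 1.6,"dz": 0,"spin": -0.131}
    - {"claw": 80,"dx": -6.4,"dy": 1.6,"dz": 0,"spin": -0.131}
    - {"claw": 80,"dx": -6.4,"dy": 1.6,"dz": 0,"spin": -0.131}
    - {"claw": 80,"dx": -6.4,"dy": 1.6,"dz": 0,"spin": -0.131}

```text
clock: 6.7
eef_pos: [518.9, -84.9, 193.3]
eef_rot: [0.943, 0.332, 0.0, 0.0]
contact_force: [0.8, 0.1, 0.5]
finger_gap: 79.8
finger_force: 0.4
```

Call:
play_rows:
  rows:
    - {"claw": 80,"dx": -6.4,"dy": 0.6,"dz": 0,"spin": -0.131}
    - {"claw": 80,"dx": -6.4,"dy": 0.6,"dz": 0,"spin": -0.131}
    - {"claw": 80,"dx": -6.4,"dy": 0.6,"dz": 0,"spin": -0.131}
    - {"claw": 80,"dx": -6.4,"dy": 0.6,"dz": 0,"spin": -0.131}

```text
clock: 7.1
eef_pos: [504.4, -105.9, 193.3]
eef_rot: [0.825, 0.565, 0.0, 0.0]
contact_force: [1.2, 0.1, 0.3]
finger_gap: 80.2
finger_force: 0.4
```

Call:
play_rows:
  rows:
    - {"claw": 80,"dx": -5.8,"dy": 0.3,"dz": 0,"spin": -0.131}
    - {"claw": 80,"dx": -5.8,"dy": 0.3,"dz": 0,"spin": -0.131}
    - {"claw": 80,"dx": -5.8,"dy": 0.3,"dz": 0,"spin": -0.131}
    - {"claw": 80,"dx": -5.8,"dy": 0.3,"dz": 0,"spin": -0.131}

```text
clock: 7.5
eef_pos: [501.6, -128.7, 193.3]
eef_rot: [0.65, 0.76, 0.0, 0.0]
contact_force: [-0.3, 0.2, 0.1]
finger_gap: 80.2
finger_force: 0.4
```

```bash
python3 -c "
from h import *
import cv2
st()
a=snapshot('side')[130:270,200:340,::-1]
cv2.imwrite('pics/swing.png',cv2.resize(a,(590,590),interpolation=2))"
```

```text
t7.50 tcp [ 501.6 -128.7  193.3] yaw 98.8 f 126.5 l -69.0 (from foot centre) gap 80.2 F [-0.3  0.2  0.1] q [-0.41  0.22 -0.13  1.22  0.    1.  ]
```

View pics/swing.png

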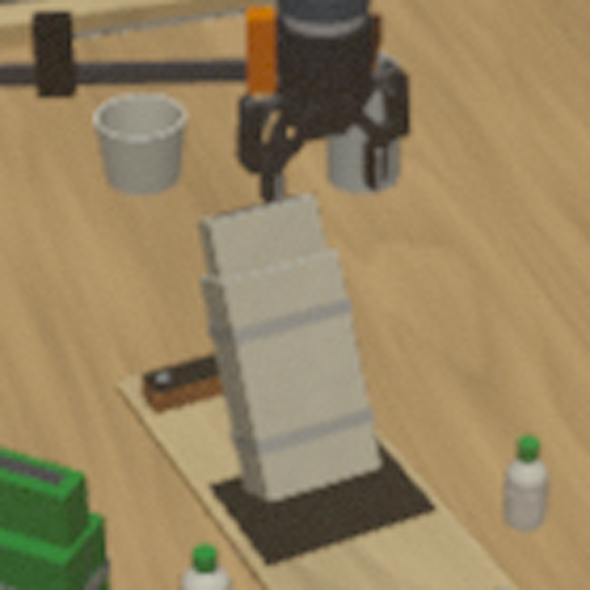

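The swing worked. Both fingers are now on the bar side of the lip (crop (270,180) and (375,170)), with the mould still at about 26° and resting on one finger. Next I'll centre them and narrow the gap, and work out the arc.

Call:
play_rows:
  rows:
    - {"claw": 76,"dx": 0,"dy": 7,"dz": 0,"spin": 0}
    - {"claw": 72,"dx": 0,"dy": 7,"dz": 0,"spin": 0}
    - {"claw": 68,"dx": 0,"dy": 7,"dz": 0,"spin": 0}
    - {"claw": 64,"dx": 0,"dy": 7,"dz": 0,"spin": 0}
    - {"claw": 60,"dx": 0,"dy": 7,"dz": 0,"spin": 0}

```text
clock: 8.05
eef_pos: [536.9, -123.0, 193.2]
eef_rot: [0.653, 0.758, -0.0, -0.0]
contact_force: [-0.9, -0.1, 0.2]
finger_gap: 59.9
finger_force: 0.4
```

Call:
play_rows:
  rows:
    - {"claw": 56,"dx": 0,"dy": 7,"dz": 0,"spin": 0}
    - {"claw": 52,"dx": 0,"dy": 7,"dz": 0,"spin": 0}
    - {"claw": 48,"dx": 0,"dy": 7,"dz": 0,"spin": 0}
    - {"claw": 44,"dx": 0,"dy": 7,"dz": 0,"spin": 0}
    - {"claw": 40,"dx": 0,"dy": 6,"dz": 0,"spin": 0}

```text
clock: 8.55
eef_pos: [570.4, -118.2, 193.2]
eef_rot: [0.652, 0.758, -0.0, -0.0]
contact_force: [-0.9, -0.5, -0.1]
finger_gap: 40.1
finger_force: 0.4
```

```bash
python3 -c "
from h import *
st()
t=np.radians(np.arange(26,87,5)); h=225*np.sin(t)-13*np.cos(t); z=225*np.cos(t)+13*np.sin(t)
print(np.c_[np.arange(26,82,5),-np.diff(h)/5,-np.diff(z)/5].round(2)); print((h+39).round(), (z-15+.3).round())"
```

```text
t8.55 tcp [ 570.4 -118.2  193.2] yaw 98.5 f 126.2 l 0.5 (from foot centre) gap 40.1 F [-0.9 -0.5 -0.1] q [-0.35  0.33  0.02  1.27 -0.    1.07]
[[26.   -3.56  1.67]
 [31.   -3.4   1.98]
 [36.   -3.21  2.27]
 [41.   -3.    2.54]
 [46.   -2.77  2.79]
 [51.   -2.52  3.02]
 [56.   -2.24  3.23]
 [61.   -1.95  3.41]
 [66.   -1.65  3.57]
 [71.   -1.33  3.7 ]
 [76.   -1.    3.8 ]
 [81.   -0.67  3.87]]
[126. 144. 161. 177. 192. 206. 218. 229. 239. 248. 254. 259. 263.] [193. 185. 175. 164. 151. 137. 122. 106.  89.  71.  52.  33.  14.]
```

Call:
play_rows:
  rows:
    - {"claw": 40,"dx": -3.6,"dy": 0,"dz": 1.7,"spin": 0}
    - {"claw": 40,"dx": -3.6,"dy": 0,"dz": 1.7,"spin": 0}
    - {"claw": 40,"dx": -3.6,"dy": 0,"dz": 1.7,"spin": 0}
    - {"claw": 40,"dx": -3.5,"dy": 0,"dz": 1.7,"spin": 0}
    - {"claw": 40,"dx": -3.5,"dy": 0,"dz": 1.7,"spin": 0}

```text
clock: 9.05
eef_pos: [572.3, -136.4, 184.6]
eef_rot: [0.653, 0.758, -0.0, -0.0]
contact_force: [0.9, -1.0, -1.8]
finger_gap: 40.0
finger_force: 0.5
```

Call:
play_rows:
  rows:
    - {"claw": 40,"dx": -3.4,"dy": 0,"dz": 2,"spin": 0}
    - {"claw": 40,"dx": -3.4,"dy": 0,"dz": 2,"spin": 0}
    - {"claw": 40,"dx": -3.4,"dy": 0,"dz": 2,"spin": 0}
    - {"claw": 40,"dx": -3.4,"dy": 0,"dz": 2,"spin": 0}
    - {"claw": 40,"dx": -3.4,"dy": 0,"dz": 2,"spin": 0}

```text
clock: 9.55
eef_pos: [575.0, -153.0, 174.6]
eef_rot: [0.653, 0.758, -0.0, 0.0]
contact_force: [0.6, -0.8, 0.6]
finger_gap: 40.2
finger_force: 0.7
```

Call:
play_rows:
  rows:
    - {"claw": 40,"dx": -3.2,"dy": 0,"dz": 2.3,"spin": 0}
    - {"claw": 40,"dx": -3.2,"dy": 0,"dz": 2.3,"spin": 0}
    - {"claw": 40,"dx": -3.2,"dy": 0,"dz": 2.3,"spin": 0}
    - {"claw": 40,"dx": -3.2,"dy": 0,"dz": 2.3,"spin": 0}
    - {"claw": 40,"dx": -3.2,"dy": 0,"dz": 2.3,"spin": 0}

```text
clock: 10.05
eef_pos: [577.4, -168.8, 163.1]
eef_rot: [0.653, 0.758, 0.0, 0.0]
contact_force: [0.2, -2.3, 0.0]
finger_gap: 39.9
finger_force: 1.0
```

```bash
python3 -c "
from h import *
s=st(); print(s['wrist_torque'],np.r_[F,0]@s['contact_force'])"
```

```text
t10.05 tcp [ 577.4 -168.8  163.1] yaw 98.5 f 177.2 l 0.0 (from foot centre) gap 39.9 F [ 0.2 -2.3  0. ] q [-0.42  0.37  0.01  1.21  0.    1.  ]
[-0.30654285 -0.0836081  -0.01230807] 2.2553700970107537
```

Call:
play_rows:
  rows:
    - {"claw": 40,"dx": -3,"dy": 0,"dz": 2.5,"spin": 0}
    - {"claw": 40,"dx": -3,"dy": 0,"dz": 2.5,"spin": 0}
    - {"claw": 40,"dx": -3,"dy": 0,"dz": 2.5,"spin": 0}
    - {"claw": 40,"dx": -3,"dy": 0,"dz": 2.5,"spin": 0}
    - {"claw": 40,"dx": -3,"dy": 0,"dz": 2.5,"spin": 0}

```text
clock: 10.55
eef_pos: [579.5, -183.5, 150.4]
eef_rot: [0.652, 0.758, 0.0, -0.0]
contact_force: [-0.1, -1.2, -1.3]
finger_gap: 40.0
finger_force: 0.8
```

Call:
play_rows:
  rows:
    - {"claw": 40,"dx": -2.8,"dy": 0,"dz": 2.8,"spin": 0}
    - {"claw": 40,"dx": -2.8,"dy": 0,"dz": 2.8,"spin": 0}
    - {"claw": 40,"dx": -2.8,"dy": 0,"dz": 2.8,"spin": 0}
    - {"claw": 40,"dx": -2.8,"dy": 0,"dz": 2.8,"spin": 0}
    - {"claw": 40,"dx": -2.7,"dy": 0,"dz": 2.8,"spin": 0}

```text
clock: 11.05
eef_pos: [581.6, -197.3, 136.5]
eef_rot: [0.652, 0.758, -0.0, -0.0]
contact_force: [0.4, -1.9, -1.3]
finger_gap: 40.0
finger_force: 0.9
```

Call:
play_rows:
  rows:
    - {"claw": 40,"dx": -2.5,"dy": 0,"dz": 3,"spin": 0}
    - {"claw": 40,"dx": -2.5,"dy": 0,"dz": 3,"spin": 0}
    - {"claw": 40,"dx": -2.5,"dy": 0,"dz": 3,"spin": 0}
    - {"claw": 40,"dx": -2.5,"dy": 0,"dz": 3,"spin": 0}
    - {"claw": 40,"dx": -2.5,"dy": 0,"dz": 3,"spin": 0}

```text
clock: 11.55
eef_pos: [583.5, -209.7, 121.5]
eef_rot: [0.653, 0.758, -0.0, -0.0]
contact_force: [0.5, -1.2, -1.1]
finger_gap: 40.1
finger_force: 1.1
```

```bash
python3 -c "
from h import *
import cv2
s=st(); print(s['wrist_torque'],np.r_[F,0]@s['contact_force'])
# check lean: predicted corner pixels vs. mask
im=snapshot('side'); cv2.imwrite('pics/mid.png',im[:,:,::-1])
g=cv2.cvtColor(im,cv2.COLOR_RGB2HSV)
for th in range(44,72,3):
    t=np.radians(th); P=[np.r_[O+F*(28+a*np.sin(t)-b*np.cos(t))+L*l,15+a*np.cos(t)+b*np.sin(t)] for a,b,l in((225,43,46),(180,56,50),(180,56,-50))]
    print(th,proj('side',np.array(P)).round().tolist())
"
```

```text
t11.55 tcp [ 583.5 -209.7  121.5] yaw 98.5 f 218.5 l 0.0 (from foot centre) gap 40.1 F [ 0.5 -1.2 -1.1] q [-0.48  0.43 -0.01  1.13 -0.    0.94]
[-0.37083445 -0.13028479 -0.02560328] 1.224018696212469
44 [[242.0, 181.0], [246.0, 193.0], [273.0, 186.0]]
47 [[241.0, 181.0], [245.0, 193.0], [272.0, 186.0]]
50 [[240.0, 182.0], [244.0, 193.0], [271.0, 186.0]]
53 [[239.0, 182.0], [243.0, 193.0], [270.0, 186.0]]
56 [[238.0, 183.0], [243.0, 193.0], [269.0, 186.0]]
59 [[238.0, 184.0], [242.0, 194.0], [268.0, 187.0]]
62 [[237.0, 185.0], [241.0, 194.0], [267.0, 187.0]]
65 [[236.0, 187.0], [240.0, 195.0], [267.0, 188.0]]
68 [[235.0, 188.0], [240.0, 196.0], [266.0, 189.0]]
71 [[235.0, 190.0], [239.0, 197.0], [265.0, 190.0]]
```

Call:
play_rows:
  rows:
    - {"claw": 40,"dx": -2.2,"dy": 0,"dz": 3.2,"spin": 0}
    - {"claw": 40,"dx": -2.2,"dy": 0,"dz": 3.2,"spin": 0}
    - {"claw": 40,"dx": -2.2,"dy": 0,"dz": 3.2,"spin": 0}
    - {"claw": 40,"dx": -2.2,"dy": 0,"dz": 3.2,"spin": 0}
    - {"claw": 40,"dx": -2.2,"dy": 0,"dz": 3.2,"spin": 0}

```text
clock: 12.1
eef_pos: [585.1, -220.5, 105.5]
eef_rot: [0.653, 0.758, 0.0, -0.0]
contact_force: [0.5, -2.1, -1.6]
finger_gap: 40.0
finger_force: 1.2
```

Call:
play_rows:
  rows:
    - {"claw": 40,"dx": -2,"dy": 0,"dz": 3.4,"spin": 0}
    - {"claw": 40,"dx": -2,"dy": 0,"dz": 3.4,"spin": 0}
    - {"claw": 40,"dx": -2,"dy": 0,"dz": 3.4,"spin": 0}
    - {"claw": 40,"dx": -2,"dy": 0,"dz": 3.4,"spin": 0}
    - {"claw": 40,"dx": -1.9,"dy": 0,"dz": 3.4,"spin": 0}

```text
clock: 12.6
eef_pos: [586.6, -230.3, 88.4]
eef_rot: [0.653, 0.758, -0.0, -0.0]
contact_force: [0.6, -3.0, -2.4]
finger_gap: 40.1
finger_force: 1.3
```

Call:
play_rows:
  rows:
    - {"claw": 40,"dx": -1.7,"dy": 0,"dz": 3.6,"spin": 0}
    - {"claw": 40,"dx": -1.7,"dy": 0,"dz": 3.6,"spin": 0}
    - {"claw": 40,"dx": -1.7,"dy": 0,"dz": 3.6,"spin": 0}
    - {"claw": 40,"dx": -1.6,"dy": 0,"dz": 3.6,"spin": 0}
    - {"claw": 40,"dx": -1.6,"dy": 0,"dz": 3.6,"spin": 0}

```text
clock: 13.1
eef_pos: [587.8, -238.5, 70.4]
eef_rot: [0.653, 0.758, -0.0, -0.0]
contact_force: [0.5, -3.5, -2.7]
finger_gap: 40.3
finger_force: 1.5
```

```bash
python3 -c "
from h import *
s=st(); print(s['wrist_torque'],np.r_[F,0]@s['contact_force'])"
```

```text
t13.10 tcp [ 587.8 -238.5   70.4] yaw 98.5 f 247.7 l 0.1 (from foot centre) gap 40.3 F [ 0.5 -3.5 -2.7] q [-0.52  0.48 -0.05  1.03 -0.    0.9 ]
[-0.50906962 -0.13241507 -0.01346215] 3.5694458778042115
```

Call:
play_rows:
  rows:
    - {"claw": 40,"dx": -1.3,"dy": 0,"dz": 3.7,"spin": 0}
    - {"claw": 40,"dx": -1.3,"dy": 0,"dz": 3.7,"spin": 0}
    - {"claw": 40,"dx": -1.2,"dy": 0,"dz": 3.7,"spin": 0}
    - {"claw": 40,"dx": -1.2,"dy": 0,"dz": 3.7,"spin": 0}
    - {"claw": 40,"dx": -1.2,"dy": 0,"dz": 3.7,"spin": 0}

```text
clock: 13.6
eef_pos: [588.8, -244.7, 52.0]
eef_rot: [0.653, 0.758, -0.0, 0.0]
contact_force: [1.5, -3.5, -2.5]
finger_gap: 40.2
finger_force: 2.1
```

Call:
play_rows:
  rows:
    - {"claw": 40,"dx": -0.5,"dy": 0,"dz": 1.9,"spin": 0}
    - {"claw": 40,"dx": -0.5,"dy": 0,"dz": 1.9,"spin": 0}
    - {"claw": 40,"dx": -0.5,"dy": 0,"dz": 1.9,"spin": 0}
    - {"claw": 40,"dx": -0.5,"dy": 0,"dz": 1.9,"spin": 0}
    - {"claw": 40,"dx": -0.4,"dy": 0,"dz": 1.9,"spin": 0}

```text
clock: 14.1
eef_pos: [589.1, -247.1, 42.8]
eef_rot: [0.653, 0.758, -0.0, 0.0]
contact_force: [0.8, -4.8, -2.4]
finger_gap: 39.7
finger_force: 2.8
```

```bash
python3 -c "
from h import *
s=st(); print(s['wrist_torque'],np.r_[F,0]@s['contact_force'])"
```

```text
t14.10 tcp [ 589.1 -247.1   42.8] yaw 98.5 f 256.4 l 0.2 (from foot centre) gap 39.7 F [ 0.8 -4.8 -2.4] q [-0.53  0.51 -0.08  0.98 -0.    0.89]
[-1.091992   -0.12050103  0.03415955] 4.863816535220799
```

Call:
play_rows:
  rows:
    - {"claw": 40,"dx": -0.4,"dy": 0,"dz": 1.5,"spin": 0}
    - {"claw": 40,"dx": -0.4,"dy": 0,"dz": 1.5,"spin": 0}
    - {"claw": 40,"dx": -0.4,"dy": 0,"dz": 1.5,"spin": 0}
    - {"claw": 40,"dx": -0.3,"dy": 0,"dz": 1.5,"spin": 0}

```text
clock: 14.5
eef_pos: [589.5, -248.2, 37.1]
eef_rot: [0.652, 0.758, 0.0, 0.0]
contact_force: [0.1, -2.0, 1.1]
finger_gap: 40.0
finger_force: 1.0
```

Call:
play_rows:
  rows:
    - {"claw": 40,"dx": -0.3,"dy": 0,"dz": 1.5,"spin": 0}
    - {"claw": 40,"dx": -0.3,"dy": 0,"dz": 1.5,"spin": 0}

```text
clock: 14.7
eef_pos: [589.5, -248.6, 33.9]
eef_rot: [0.652, 0.758, 0.0, -0.0]
contact_force: [0.3, -0.9, 0.4]
finger_gap: 39.7
finger_force: 0.0
```

Call:
play_rows:
  rows:
    - {"claw": 40,"dx": -0.3,"dy": 0,"dz": 1.5,"spin": 0}
    - {"claw": 40,"dx": -0.3,"dy": 0,"dz": 1.5,"spin": 0}

```text
clock: 14.9
eef_pos: [589.4, -249.2, 30.6]
eef_rot: [0.652, 0.758, 0.0, -0.0]
contact_force: [-0.3, -1.1, 0.4]
finger_gap: 40.2
finger_force: 0.0
```

The vertical force flipped sign and then vanished, so the mould is resting on the bar. I'll back off outwards, then up.

Call:
play_rows:
  rows:
    - {"claw": 40,"dx": -2,"dy": 0,"dz": 0,"spin": 0}
    - {"claw": 40,"dx": -6,"dy": 0,"dz": 0,"spin": 0}
    - {"claw": 40,"dx": -16,"dy": 0,"dz": 0,"spin": 0}
    - {"claw": 40,"dx": -16,"dy": 0,"dz": 0,"spin": 0}
    - {"claw": 40,"dx": -6,"dy": 0,"dz": -20,"spin": 0}

```text
clock: 15.4
eef_pos: [595.4, -297.0, 48.4]
eef_rot: [0.653, 0.757, -0.0, -0.002]
contact_force: [0.8, -0.8, 0.4]
finger_gap: 40.1
finger_force: 0.0
```

Call:
play_rows:
  rows:
    - {"claw": 40,"dx": 0,"dy": 0,"dz": -45,"spin": 0}
    - {"claw": 40,"dx": 0,"dy": 0,"dz": -45,"spin": 0}
    - {"claw": 40,"dx": -20,"dy": -25,"dz": -40,"spin": 0}
    - {"claw": 40,"dx": -35,"dy": -30,"dz": 0,"spin": 0}
    - {"claw": 40,"dx": 0,"dy": 0,"dz": 0,"spin": 0}

```text
clock: 15.9
eef_pos: [548.6, -362.6, 181.3]
eef_rot: [0.654, 0.756, -0.001, 0.002]
contact_force: [1.4, 0.2, -0.4]
finger_gap: 39.9
finger_force: 0.0
```

Run:
```python
from h import *
import cv2
st()
im={n:snapshot(n) for n in("side","top")}
def poly(n,th,boxes=((0,180,0,56,50),(180,225,13,43,46))):
    t=np.radians(th); m=np.zeros((420,560),np.uint8)
    for a0,a1,b0,b1,w in boxes:
        P=[np.r_[O+F*(28+a*np.sin(t)-b*np.cos(t))+L*l,15+a*np.cos(t)+b*np.sin(t)] for a in(a0,a1) for b in(b0,b1) for l in(-w,w)]
        cv2.fillConvexPoly(m,cv2.convexHull(proj(n,np.array(P)).round().astype(np.int32)),1)
    return m>0
for n in im:
    g=cv2.cvtColor(im[n],cv2.COLOR_RGB2HSV); mask=(g[...,1]<75)&(g[...,2]>90)
    roi=cv2.dilate(poly(n,81).astype(np.uint8),np.ones((9,9)))>0
    for th in (60,75,81,90):
        p=poly(n,th); print(n,th,"IoU %.2f"%((mask&p).sum()/((mask&roi)|p).sum()))
```

```text
t15.90 tcp [ 548.6 -362.6  181.3] yaw 98.3 f 364.7 l -56.8 (from foot centre) gap 39.9 F [ 1.4  0.2 -0.4] q [-0.71  0.46  0.2   1.31 -0.    0.72]
side 60 IoU 0.67
side 75 IoU 0.87
side 81 IoU 0.91
side 90 IoU 0.78
top 60 IoU 0.78
top 75 IoU 0.90
top 81 IoU 0.89
top 90 IoU 0.83
```

Both cameras agree: the mould lies at about 80°, on the bar with its foot in place, and the robot is clear of it. I'll hand in.

```bash
python3 -c "
from cell import *
print(hand_in())"
```

```text
the job is handed in; nothing more can be done
None
```

The mould was tipped past balance and eased down on the fingers until it rested on the padded bar at about 80°. Its foot stayed on the mat, the robot is clear of it, and the job was handed in at about 16 s.

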